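# Set the bench power unit four clicks faster and start it

### The arm

A 6-joint arm with a two-finger parallel gripper is mounted at the origin on the work surface. World frame = base frame: x ahead of the robot, y to its left, z up, the work surface at z = 0. Lengths are in mm, angles in rad, forces in N, time in s.
With the tool pointing down it reaches from about 300 to 875 mm from the base axis. Payload 6.4 kg.
Tool frame: the origin (TCP) lies at the very end of the fingers, on their centre line; the grasp point (between the pads) lies 19 mm behind it; z points along the fingers, y is the line along which they close (so a half turn about z gives the same grasp; the last joint's range is limited). The gripper opens to 88 mm and grips with 3 to 60 N. Pads are 18 mm wide; open, the fingers measure 123 mm over their backs; the gripper's body (75 mm by 187 mm) begins 45 mm behind the grasp point.
Start: joints at [-1.493, 0.181, 1.607, -0, 1.354, -0.206], TCP at [161.019, -552.009, 238.714] pointing down, gripper open.
Joint ranges: [-2.99, 2.99], [-0.89, 2.07], [0.3, 2.58], [-1.14, 4.28], [0, 2.63], [-3.12, 3.12]. Speed limits (rad/s): [2.57, 2.57, 3.01, 3.14, 3.14, 3.14].

### API

Orientations are given as a unit quaternion [x, y, z, w].
In Python, from workcell import arm, eyes, job gives the robot as it stands.
- The arm moves only by the tool drive_tool, never from a script. Its argument "targets" is text: rows parted by semicolons, each of 6 numbers parted by spaces: the shift along the tool's x, y, z in units of 0.25 m (1.0 is 0.25 m), then the turn, a rotation vector about the tool's x, y, z in units of 4 degrees (1.0 is 4 degrees). In form: x y z wx wy wz; .... A call has 1 to 8 rows; each row shifts and turns the commanded pose from where the row before left it, along the tool's axes as they then stand; what a row does not reach is not made up. A row lasts 1/10 s, in which the tool goes at most 50 mm and 8.59 degrees, less where a joint would pass 70% of its speed; a pose out of reach is approached as far as the arm can. A call with a number of a shift or a turn outside -1 to 1 is refused whole. A call with a gripper value outside its range is refused whole. "jaw" is the opening, from 0 (shut) to 1 (fully open), set as the call begins (left out, the last holds). The fingers move at their own pace and stop on an object; "force" is the grip in N (left out, the last holds). Time passes only in rows, so rows that do not move let the fingers close. It gives the time, the measured TCP pose, the force, the opening and the grip force at its end, in the units of the state.
- arm.read_state(): the state, without advancing time (a new reading comes with each control period).
- eyes.camera(name): name is "side" or "top" or "wrist"; returns a dict with "color" (480x640x3 uint8, red, green, blue), "camera_matrix" (3x3 intrinsics, pixels), "origin" and "rotation" of the camera in the world. Camera axes: x right, y down, z forward; pixel columns grow to the right and rows downward; lengths in mm; the calibration is good to about 2 mm. A picture is of the moment at which its call begins. There is no depth.
- job.hand_in(): hands the job in; it is judged then, once.
The state is a dict: "t": time; "joints": joint angles; "joint_velocities": joint speeds; "tau": joint torques, N m; "eef_pos": TCP position; "ee_rot": TCP orientation; "force": force on the tool from outside, world axes, zero at the start; "torque": the same for the moment, N m; "finger_gap": opening from 0.0 (shut) to 1.0 (fully open); "grasp_force": force on a finger pad.
Only numpy, scipy, OpenCV 4.12 (cv2) and the standard library are available. Lean on these libraries where they do the work, as an engineer would, in place of code of your own. Each camera call takes 0.05 s, during which the arm holds its last target. There are 200 camera calls.

### The job

Turn the click-stop speed dial on the green bench unit exactly four clicks clockwise (seen from above), by pushing the side of its raised bar with your fingertips, without turning it backwards or past the fourth click and without pinching the bar between the fingers. Then press the steel start button on the same unit fully down and let it come up again. Leave the things standing around the unit where they are.

Things in the scene. Friction and masses are not known exactly. Their poses are not given: they have to be found in the camera images.
- unit: green cast bench unit fixed to the table, 140 (its x) x 300 (its y) mm, flat top 55 mm above the table; origin at the centre of its underside, z up. On its top along its y axis: the dial centre at y = -70 mm, the start button at y = +34 mm, and at y = +70 to +145 mm a raised step (76 mm above the table) with three short upright spindles reaching 112 mm above the table.
- dial (a joint): turn of the speed dial, rad: 0 at the start (a click stop), growing clockwise seen from above. Stops every 0.5236 (30 degrees, at the white ticks); four clicks is 2.094. Between stops it resists with up to 0.1 N m (3 N at 32 mm radius), halfway it passes a crest and snaps by itself into the next stop, where it stays. Range -1.8 to 4.4: no end stop at four clicks.
- dial_top (a point): point on the dial's vertical axis, level with the top of its bar, 90 mm above the table; its x axis points along the bar to the pointer end and turns with it, z up. The dial is a bare aluminium disc 90 mm across, top 67 mm above the table, with an upright black bar through its centre: 84 mm long, 12 mm thick, standing 23 mm above the disc.
- dial_pointer (a point): top of the bar's pointer end, the end with the white line, 42 mm from the dial's axis, 90 mm above the table; at the start it points obliquely towards the robot's side.
- start (a joint): travel of the start button in m: 0 up, 0.006 fully down; a spring brings it back. It takes about 5 N to hold it fully down, and then it meets a hard stop.
- start_top (a point): centre of the top of the round steel start button, 32 mm across, pressed straight down; its top stands 77 mm above the table when up, 10 mm above the 48 mm wide black collar around it.
- spool: loose white plastic line spool standing upright, 68 mm across, 50 mm tall; origin at the centre of its underside. Leave alone.
- case: loose closed red screwdriver case lying flat, 120 x 75 x 30 mm; origin at the centre of its underside. Leave alone.
- jar: loose small clear jar with a steel cap, 56 mm across, 75 mm tall; origin at the centre of its underside. Leave alone.
- driver: loose screwdriver with a yellow handle lying on the table, 170 mm long along its x axis, 26 mm thick; origin under its middle. Leave alone.

How it is judged (in metres and radians):
On the way, in this order (a step that is already met when the one before it is completed fails the run):
1. the dial rests on the fourth click (value of joint dial between 1.9644 and 2.2244 rad), for 0.3 s.
2. the start button is pressed down (value of joint start above 0.0045 m), for 0.05 s.
At the end, for the whole second after the job is handed in: The dial rests four clicks clockwise of where it started (2.094 rad, within 0.13 rad), the start button was pressed at least 4.5 mm down after that and is up again, and no bystander stands more than 15 mm from its starting place (all of step 1 and value of joint start below 0.0015 m and distance of each of spool, case, jar, driver from where it was at the start of the episode below 0.015 m); the robot touches nothing.
It fails at once if the dial turned past the fourth click (over the next crest) (value of joint dial above 2.40855 rad).
It fails at once if the dial turned backwards over a crest (value of joint dial below -0.314159 rad).
It fails at once if the start button pressed before the dial is set (value of joint start above 0.003 m and value of joint dial below 1.8944 rad).
It fails at once if the dial's bar taken between the fingers (contact force between the fingers and unit above 0.5 N and y of the grasp point in the frame of dial_top between -0.005 and 0.005 m and x of the grasp point in the frame of dial_top between -0.055 and 0.055 m and z of the grasp point in the frame of dial_top below 0.018 m).
It fails at once if a thing standing around the unit pushed away or lifted (distance of any of spool, case, jar, driver from where it was at the start of the episode above 0.015 m).
It also fails if it takes over 64 s, if anything falls off the work surface, if the arm or the gripper's body presses on something with over 40 N, if the wrist force passes 120 N, or if a joint passes its speed limit or range.

## Working session

There is one attempt and no reset: what is moved stays moved. The work goes in short steps, Python scripts to look and compute and a tool call to move; the robot and the scene stay as the last step left them, time stands still between calls to the robot, and variables do not carry over. Pictures are saved under pics/ and viewed, at most 10 in all, crops included, and the job is handed in when it is done.

Besides the shell and the picture viewer there is one more tool, called after "Request:" in YAML: its name, and indented under it one key for each argument. drive_tool: Moves the arm, as the interface text tells. Its arguments: {"type":"object","properties":{"targets":{"type":"string"},"jaw":{"type":"number"},"force":{"type":"number"}},"required":["targets"]}

```bash
mkdir -p pics; cat > h.py <<'E'
import numpy as np, cv2
from workcell import arm, eyes, job
from scipy.spatial.transform import Rotation as R
def shot(name,fn=None):
    c=eyes.camera(name)
    if fn: cv2.imwrite('pics/'+fn,c['color'][:,:,::-1])
    return c
def ray(c,u,v,z):
    d=np.array(c['rotation'])@np.linalg.inv(c['camera_matrix'])@[u,v,1.]
    o=np.array(c['origin']).ravel()
    return o+d*(z-o[2])/d[2]
def proj(c,p):
    q=np.array(c['camera_matrix'])@(np.array(c['rotation']).T@(np.array(p,float)-np.array(c['origin']).ravel()))
    return q[:2]/q[2]
E
python3 - <<'E'
from h import *
for n in ('top','side'):
    c=shot(n,n+'1.png'); print(n,c['origin'],np.round(c['rotation'],3).tolist(),np.round(c['camera_matrix'],1).tolist())
s=arm.read_state(); print({k:np.round(v,3) for k,v in s.items()})
E
```

```text
top [ 454.61581073   43.16242209 1102.41447416] [-0.699, 0.711, -0.047, 0.058] [[453.5, 0.0, 312.0], [0.0, 453.5, 236.2], [0.0, 0.0, 1.0]]
side [461.60158383 969.26076677 786.85552918] [-0.066, 0.893, -0.443, 0.033] [[607.2, 0.0, 325.5], [0.0, 607.2, 250.1], [0.0, 0.0, 1.0]]
{'t': np.float64(0.1), 'joints': array([-1.493,  0.181,  1.608, -0.   ,  1.354, -0.206]), 'joint_velocities': array([-0.001, -0.001, -0.003,  0.   , -0.001,  0.001]), 'tau': array([ 0.0000e+00, -4.3482e+01, -3.4270e+01,  7.0000e-02,  3.4000e-02,
       -0.0000e+00]), 'eef_pos': array([ 160.961, -551.507,  237.93 ]), 'ee_rot': array([ 0.99 ,  0.141,  0.   , -0.001]), 'force': array([-1.059, -0.103, -0.87 ]), 'torque': array([-0.049,  0.016, -0.024]), 'grasp_force': np.float64(0.0), 'finger_gap': np.float64(1.003)}
```

View pics/top1.png

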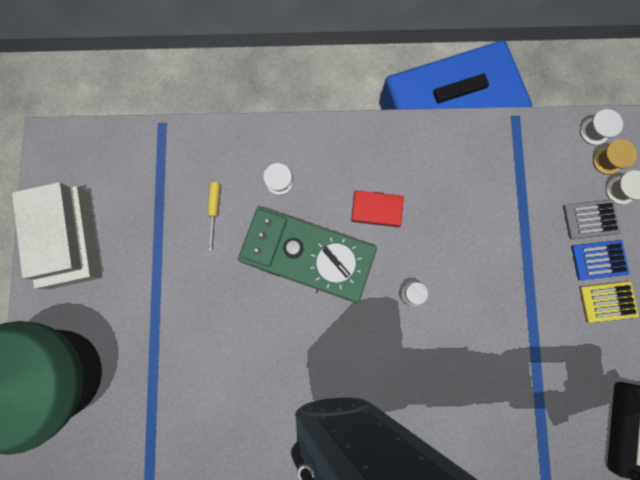

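View pics/side1.png

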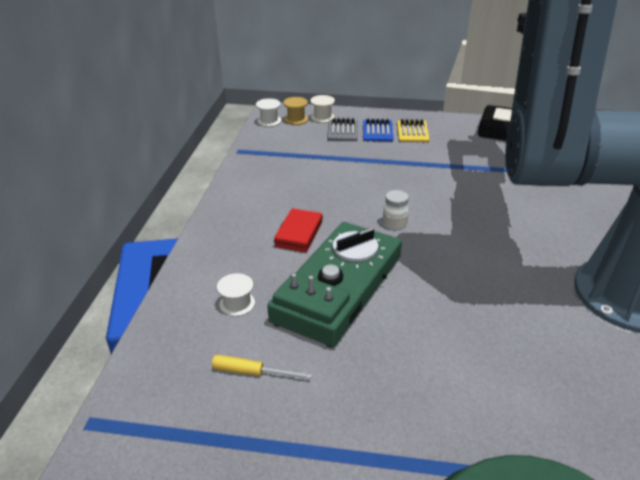

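The top view shows the green unit, with the dial at about (336,263), the bar running (325,247)-(348,275), the button at (293,247), the case at (378,209), the jar at (415,293) and the spool at (277,178). The side view agrees with this. The rotation is a quaternion, so I'll fix the helper and then measure.

```bash
python3 - <<'E'
s=open('h.py').read().replace("np.array(c['rotation'])","R.from_quat(c['rotation']).as_matrix()");open('h.py','w').write(s)
E
python3 - <<'E'
from h import *
c=shot('top'); im=c['color']; hsv=cv2.cvtColor(im,cv2.COLOR_RGB2HSV)
def big(m,box,n=1):
    k=np.zeros_like(m); x0,y0,x1,y1=box; k[y0:y1,x0:x1]=m[y0:y1,x0:x1]
    cs=cv2.findContours(k,cv2.RETR_EXTERNAL,cv2.CHAIN_APPROX_NONE)[0]
    return max(cs,key=cv2.contourArea)
g=big(cv2.inRange(hsv,(60,60,20),(90,255,255)),(230,200,385,305))
r=cv2.minAreaRect(g); print('unit',r,[np.round(ray(c,*p,55)) .tolist() for p in cv2.boxPoints(r)])
w=cv2.inRange(hsv,(0,0,150),(180,60,255))
d=big(w,(312,238,362,290)); h=cv2.convexHull(d); e=cv2.fitEllipse(h); print('disc',e, ray(c,*e[0],67))
k=cv2.inRange(hsv,(0,0,0),(180,255,70)); b=big(k,(318,240,356,284)); rb=cv2.minAreaRect(b); print('bar',rb,[ray(c,*p,90).round().tolist() for p in cv2.boxPoints(rb)])
s=big(w,(280,234,306,260)); es=cv2.minEnclosingCircle(s); print('btn',es,ray(c,*es[0],77))
for n,uv,z in (('spool',(277,176),50),('jar',(416,292),75),('case',(378,209),30),('drv',(213,200),13)): print(n,ray(c,*uv,z).round())
cv2.imwrite('pics/crop.png',cv2.resize(im[195:315,225:445,::-1],None,fx=3.6,fy=3.6,interpolation=cv2.INTER_CUBIC))
E
```

```text
unit ((307.2967834472656, 253.646728515625), (127.46600341796875, 58.846256256103516), 19.179006576538086) [[557.0, 232.0, 55.0], [688.0, 188.0, 55.0], [584.0, -93.0, 55.0], [457.0, -44.0, 55.0]]
disc ((334.1251220703125, 264.0818176269531), (34.73039245605469, 38.12266159057617), 129.7015380859375) [543.94493191   8.49087819  67.        ]
bar ((330.87646484375, 256.10589599609375), (21.476116180419922, 3.796283006668091), 49.398704528808594) [[576.0, 35.0, 90.0], [581.0, 28.0, 90.0], [544.0, -2.0, 90.0], [539.0, 4.0, 90.0]]
btn ((292.5, 247.1666717529297), 6.3465728759765625) [583.24050766 102.7983717   77.        ]
spool [759. 140.  50.]
jar [ 478. -173.   75.]
case [ 678. -101.   30.]
drv [712. 302.  13.]
```

View pics/crop.png

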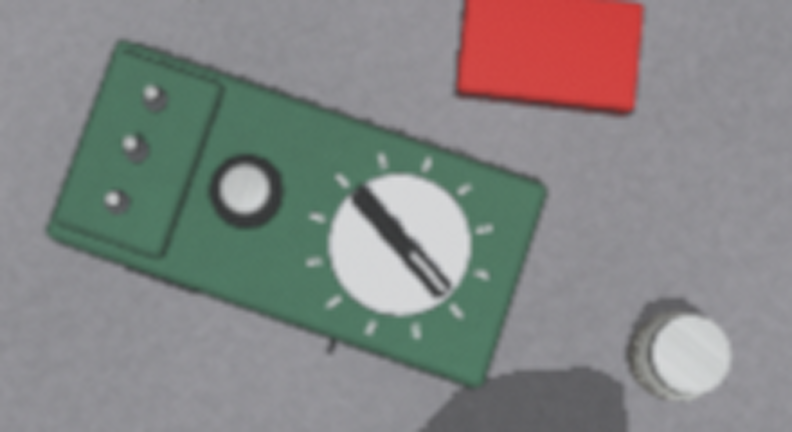

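The crop puts the pointer end (white line) at about (347,275.5) in the full image, the tail at about (325,248) and the dial centre at about (336,262.5). Clockwise swings the tail towards the upper right.

Request:
drive_tool:
  targets: "0.07 -0.056 0 0 0 0;0.137 -0.113 0 0 0 -1;0.137 -0.113 0 0 0 1;0.137 -0.113 0 0 0 0;0.137 -0.113 0 0 0 0;0.137 -0.113 0 0 0 0;0.137 -0.113 0 0 0 0;0.137 -0.113 0 0 0 0"
  jaw: 0
  force: 30

```text
t: 0.95
eef_pos: [346.6, -273.3, 238.7]
ee_rot: [0.99, 0.141, 0.0, 0.0]
force: [0.7, 0.1, 1.0]
finger_gap: 0.296
grasp_force: 0.0
```

```bash
python3 - <<'E'
from h import *
import json
c=json.load(open('c.json')) if 0 else shot('top')
cr=lambda u,v:(225+u/3.6-.36,195+v/3.6-.36)
C=ray(c,*cr(400,243),67); P=ray(c,*cr(442,291),90); T=ray(c,*cr(360,190),90)
print(C,P,T,(P+T)/2,np.degrees(np.arctan2(*(P-T)[1::-1])))
E
```

```text
[548.33328836   4.67757483  67.        ] [516.08746427 -19.74376138  90.        ] [579.82720511  29.74419601  90.        ] [547.95733469   5.00021732  90.        ] -142.17399841708297
```

Request:
drive_tool:
  targets: "0.135 -0.105 0 0 0 0;0.135 -0.105 0 0 0 0;0.135 -0.105 0 0 0 0;0.135 -0.105 0 0 0 0;0.135 -0.105 0 0 0 0;0.135 -0.105 0 0 0 0;0.135 -0.105 0 0 0 0;0.135 -0.105 0 0 0 0"

```text
t: 1.8
eef_pos: [547.2, 3.7, 238.5]
ee_rot: [0.99, 0.142, -0.0, 0.0]
force: [-0.0, -0.3, 0.1]
finger_gap: 0.005
grasp_force: 0.0
```

Request:
drive_tool:
  targets: "0 0 0 0 0 -1;0 0 0 0 0 -1;0 0 0 0 0 -1;0 0 0 0 0 -1;0 0 0 0 0 -1;0 0 0 0 0 -1;0 0 0 0 0 -1;0 0 0 0 0 -1"

```text
t: 2.6
eef_pos: [546.3, 1.9, 238.4]
ee_rot: [0.912, 0.41, -0.0, -0.0]
force: [-0.3, 0.2, 0.6]
finger_gap: 0.006
grasp_force: 0.0
```

Request:
drive_tool:
  targets: "0 0 0 0 0 -1;0 0 0 0 0 -1;0 0 0 0 0 -1;0 0 0 0 0 -1;0 0 0 0 0 -1;0 0 0 0 0 -1;0 0 0 0 0 -1;0 0 0 0 0 -1"

```text
t: 3.4
eef_pos: [546.3, 1.9, 238.4]
ee_rot: [0.764, 0.646, -0.0, -0.0]
force: [-0.0, -0.1, -0.5]
finger_gap: 0.007
grasp_force: 0.0
```

Request:
drive_tool:
  targets: "0 0 0 0 0 -1;0 0 0 0 0 -1;0 0 0 0 0 -1;0 0 0 0 0 -1;0 0 0 0 0 -1;0 0 0 0 0 -1;0 0 0 0 0 -1;0 0 0 0 0 -1"

```text
t: 4.2
eef_pos: [546.3, 1.9, 238.4]
ee_rot: [0.556, 0.831, -0.0, -0.0]
force: [-0.3, -0.3, -0.6]
finger_gap: 0.005
grasp_force: 0.0
```

Request:
drive_tool:
  targets: "0 0 0 0 0 -1;0 0 0 0 0 -1;0 0 0 0 0 -1;0 0 0 0 0 -1;0 0 0 0 0 0;0 0 0 0 0 0"

```text
t: 4.8
eef_pos: [546.4, 2.0, 238.5]
ee_rot: [0.437, 0.899, -0.0, -0.0]
force: [-1.1, -0.5, 0.9]
finger_gap: 0.006
grasp_force: 0.0
```

```bash
python3 - <<'E'
from h import *
c=shot('wrist','w1.png')
s=arm.read_state(); r=R.from_quat(s['ee_rot']).as_matrix(); print(s['t'],s['eef_pos'],np.degrees(np.arctan2(r[1,0],r[0,0])),s['joints'],s['finger_gap'])
for p in ((548,5,67),(516,-20,90),(580,30,90),(583,103,77)): print(proj(c,p))
E
```

```text
4.85 [546.3823335    2.04360771 238.54415603] 128.1624196296231 [-2.13552133e-01  1.17492601e-01  1.67919030e+00 -2.15613424e-05
  1.34526053e+00 -8.79607212e-01] 0.005944434541089596
[324.61371757 221.32581061]
[275.75777842 227.24947144]
[374.07948348 227.59506119]
[432.74620035 157.79006863]
```

View pics/w1.png

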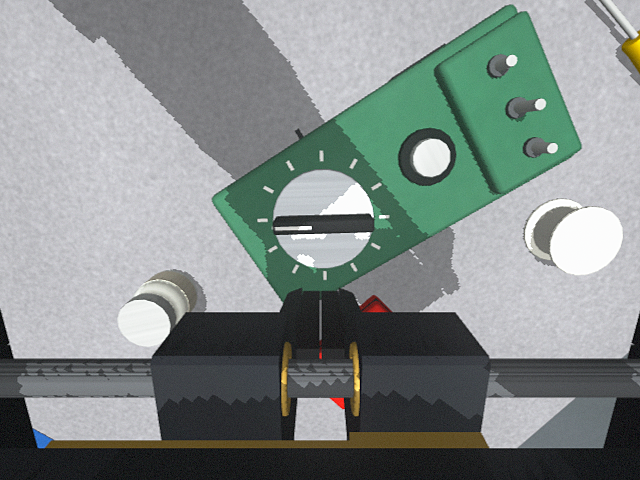

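The wrist view shows the bar lying nearly horizontal, with the pointer on the left at (274,227) and the tail on the right at (374,224). The ticks it points to are at (263,220) and (384,217). The disc centre is near (323,219) and the button at (432,157).

```bash
python3 - <<'E'
from h import *
c=shot('wrist')
A=ray(c,263,220,55);B=ray(c,384,217,55);d=A-B
print('ticks',A,B,(A+B)/2,np.degrees(np.arctan2(d[1],d[0])))
hsv=cv2.cvtColor(c['color'],cv2.COLOR_RGB2HSV)
m=cv2.inRange(hsv,(0,0,0),(180,120,60)); k=np.zeros_like(m);k[200:245,265:385]=m[200:245,265:385]
b=max(cv2.findContours(k,0,2)[0],key=cv2.contourArea); r=cv2.minAreaRect(b); print(r)
for p in cv2.boxPoints(r): print(p,ray(c,*p,90))
print('disc',ray(c,323,219,67),'btn',ray(c,432,157,77))
phi=np.arctan2(d[1],d[0])
E
```

```text
ticks [504.5705401  -31.05170538  55.        ] [590.06390792  39.83612546  55.        ] [547.31722401   4.39221004  55.        ] -140.3357759794965
((322.9852294921875, 222.42343139648438), (14.636216163635254, 100.17221069335938), 88.53119659423828)
[272.728   216.39157] [508.68813232 -14.15553526  90.        ]
[372.86728 213.82388] [571.74372812  38.21146573  90.        ]
[373.24246 228.45529] [579.98262916  29.04456308  90.        ]
[273.10318 231.02298] [516.22159933 -23.9449188   90.        ]
disc [545.62206288   5.78397367  67.        ] btn [582.12630297 103.12585831  77.        ]
```

Request:
drive_tool:
  targets: "0 0 0 0 0 -0.5;0.053 0.07 0 0 0 0;0.054 0.069 0.1 0 0 0;0 0 0.15 0 0 0;0 0 0.15 0 0 0;0 0 0.15 0 0 0;0 0 0 0 0 0;0 0 0 0 0 0"

```text
t: 5.7
eef_pos: [555.6, 45.0, 101.4]
ee_rot: [0.421, 0.907, -0.0, -0.001]
force: [-0.3, -0.5, 0.4]
finger_gap: 0.004
grasp_force: 0.0
```

```bash
cat >> h.py <<'E'
def rep():
    s=arm.read_state(); r=R.from_quat(s['ee_rot']).as_matrix(); q=r.T@(np.array(s['eef_pos'])-[547.3,5,90])
    print('t',s['t'],'pos',np.round(s['eef_pos'],1),'theta',np.degrees(np.arctan2(r[1,0],r[0,0])).round(1),'in tool axes from dial',q.round(1),'F tool',(r.T@s['force']).round(1))
E
python3 - <<'E'
from h import *
c=shot('wrist','w2.png'); rep()
E
```

```text
t 5.75 pos [556.8  44.8 102.8] theta 130.2 in tool axes from dial [ 24.2  33.  -12.8] F tool [-0.5 -0.   0.5]
```

View pics/w2.png

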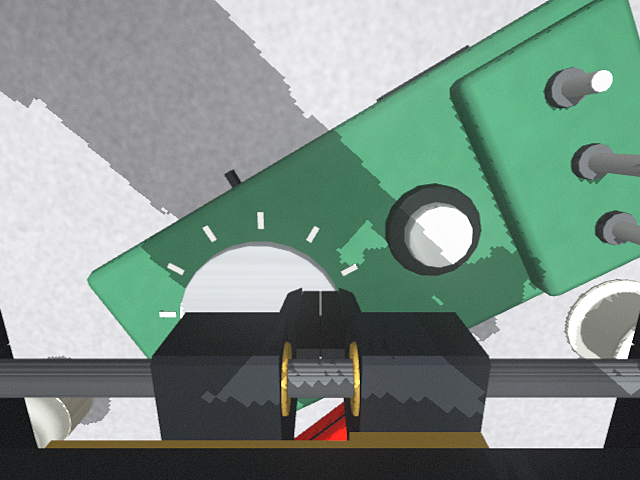

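The view shows the fingers on the robot side of the tail and clear of the bar, which is hidden behind them. The button is at (440,232). I'll lower to 74 mm and approach.

Request:
drive_tool:
  targets: "0 0 0.05 0 0 0;0 0 0.04 0 0 0;0 0 0.024 0 0 0;-0.012 0 0 0 0 0;-0.012 0 0 0 0 0;-0.008 0 0 0 0 0;-0.004 0 0 0 0 0;0 0 0 0 0 0"

```text
t: 6.55
eef_pos: [561.9, 38.1, 73.0]
ee_rot: [0.421, 0.907, 0.0, 0.0]
force: [-0.3, 0.4, 1.3]
finger_gap: 0.007
grasp_force: 0.2
```

```bash
python3 -c "
from h import *
rep()"
```

```text
t 6.55 pos [561.9  38.1  73. ] theta 130.2 in tool axes from dial [15.9 32.5 17. ] F tool [ 0.5  0.  -1.3]
```

Request:
drive_tool:
  targets: "-0.0045 0.002 0 0 0 0.5;-0.0045 0.002 0 0 0 0.5;-0.0045 0.002 0 0 0 0.5;-0.0045 0.002 0 0 0 0.5;-0.0045 0.002 0 0 0 0.5;-0.0045 0.002 0 0 0 0.5;-0.0045 0.002 0 0 0 0.5;-0.0045 0.002 0 0 0 0.5"

```text
t: 7.35
eef_pos: [569.9, 33.1, 72.9]
ee_rot: [0.543, 0.84, 0.0, 0.0]
force: [0.6, -0.2, 1.0]
finger_gap: 0.005
grasp_force: 0.2
```

```bash
python3 -c "
from h import *
rep()"
```

```text
t 7.35 pos [569.9  33.1  72.9] theta 114.2 in tool axes from dial [16.4 32.2 17.1] F tool [-0.4  0.5 -1. ]
```

Request:
drive_tool:
  targets: "-0.0045 0.002 0 0 0 0.5;-0.0045 0.002 0 0 0 0.5;-0.0045 0.002 0 0 0 0.5;-0.0045 0.002 0 0 0 0.5;-0.0045 0.002 0 0 0 0.5;-0.0045 0.002 0 0 0 0.5;-0.0045 0.002 0 0 0 0.5;-0.0045 0.002 0 0 0 0.5"

```text
t: 8.15
eef_pos: [576.3, 25.6, 72.9]
ee_rot: [0.655, 0.756, 0.0, -0.0]
force: [0.1, 0.7, 0.7]
finger_gap: 0.003
grasp_force: 0.7
```

Request:
drive_tool:
  targets: "-0.0045 0.002 0 0 0 0.5;-0.0045 0.002 0 0 0 0.5;-0.0045 0.002 0 0 0 0.5;-0.0045 0.002 0 0 0 0.5"

```text
t: 8.55
eef_pos: [578.8, 21.8, 72.9]
ee_rot: [0.706, 0.708, 0.0, -0.0]
force: [-0.1, 2.8, -0.0]
finger_gap: 0.005
grasp_force: 1.4
```

```bash
python3 -c "
from h import *
rep()
c=shot('side');d=shot('top')
a=cv2.resize(c['color'][200:300,300:430],None,fx=3,fy=3);b=cv2.resize(d['color'][215:315,275:405],None,fx=3,fy=3)
cv2.imwrite('pics/s3.png',np.hstack([a,b])[:,:,::-1])"
```

```text
t 8.55 pos [578.8  21.8  72.9] theta 90.2 in tool axes from dial [16.6 31.5 17.2] F tool [ 2.8 -0.1  0. ]
```

View pics/s3.png

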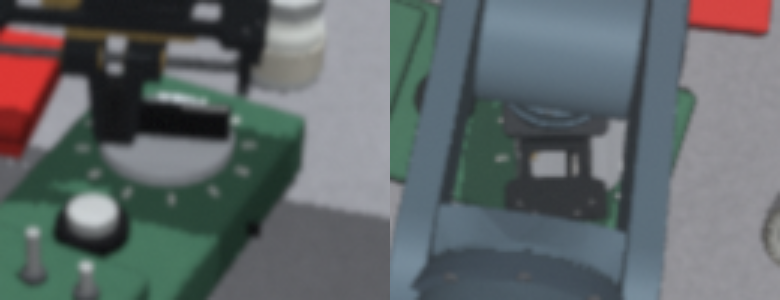

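The side crop shows the fingers against the bar's tail, with the pointer end facing the robot. The 2.8 N push fits a bar climbing towards the second crest. I'll keep going.

Request:
drive_tool:
  targets: "-0.0045 0.002 0 0 0 0.5;-0.0045 0.002 0 0 0 0.5;-0.0045 0.002 0 0 0 0.5;-0.0045 0.002 0 0 0 0.5;-0.0045 0.002 0 0 0 0.5;-0.0045 0.002 0 0 0 0.5;-0.0045 0.002 0 0 0 0.5;-0.0045 0.002 0 0 0 0.5"

```text
t: 9.45
eef_pos: [581.5, 11.5, 72.8]
ee_rot: [0.797, 0.604, -0.0, 0.0]
force: [-0.3, 0.0, -0.8]
finger_gap: 0.004
grasp_force: 0.0
```

Request:
drive_tool:
  targets: "-0.0045 0.002 0 0 0 0.5;-0.0045 0.002 0 0 0 0.5;-0.0045 0.002 0 0 0 0.5;-0.0045 0.002 0 0 0 0.5;-0.0045 0.002 0 0 0 0.5;-0.0045 0.002 0 0 0 0.5;-0.0045 0.002 0 0 0 0.5;-0.0045 0.002 0 0 0 0.5"

```text
t: 10.25
eef_pos: [582.1, 2.5, 72.8]
ee_rot: [0.874, 0.487, 0.001, -0.0]
force: [1.2, 3.3, -0.8]
finger_gap: 0.003
grasp_force: 1.9
```

Request:
drive_tool:
  targets: "-0.0045 0.002 0 0 0 0.5;-0.0045 0.002 0 0 0 0.5;-0.0045 0.002 0 0 0 0.5;-0.0045 0.002 0 0 0 0.5;-0.0045 0.002 0 0 0 0.5;-0.0045 0.002 0 0 0 0.5;-0.0045 0.002 0 0 0 0.5;-0.0045 0.002 0 0 0 0.5"

```text
t: 11.05
eef_pos: [579.4, -7.5, 72.8]
ee_rot: [0.933, 0.36, 0.0, 0.0]
force: [1.3, 3.1, -0.9]
finger_gap: 0.003
grasp_force: 1.0
```

Request:
drive_tool:
  targets: "-0.0045 0.002 0 0 0 0.5;-0.0045 0.002 0 0 0 0.5;-0.0045 0.002 0 0 0 0.5;-0.0045 0.002 0 0 0 0.5;-0.0045 0.002 0 0 0 0.5;-0.0045 0.002 0 0 0 0.5;0 0 0 0 0 0"

```text
t: 11.75
eef_pos: [576.3, -13.6, 72.9]
ee_rot: [0.965, 0.261, 0.001, -0.0]
force: [2.8, 2.5, -1.7]
finger_gap: 0.006
grasp_force: 2.0
```

```bash
python3 -c "
from h import *
rep()
c=shot('side')
cv2.imwrite('pics/s4.png',cv2.resize(c['color'][200:300,300:430],None,fx=4,fy=4)[:,:,::-1])"
```

```text
t 11.75 pos [576.3 -13.6  72.9] theta 30.3 in tool axes from dial [15.6 30.7 17.2] F tool [ 3.7 -0.7  1.7]
```

View pics/s4.png

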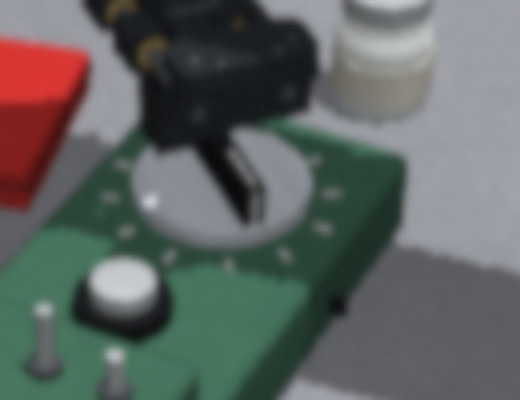

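The pointer end now shows at (255,200) in the crop. The 3.7 N force puts it close to the last crest, so I'll take small steps until it snaps.

Request:
drive_tool:
  targets: "-0.0045 0.002 0 0 0 0.5;-0.0045 0.002 0 0 0 0.5;0 0 0 0 0 0"

```text
t: 12.1
eef_pos: [573.9, -16.3, 72.7]
ee_rot: [0.974, 0.228, -0.0, 0.0]
force: [0.4, 1.1, -0.3]
finger_gap: 0.007
grasp_force: 0.0
```

Request:
drive_tool:
  targets: "-0.0045 0.002 0 0 0 0.5;0 0 0 0 0 0"

```text
t: 12.3
eef_pos: [573.2, -17.2, 72.7]
ee_rot: [0.978, 0.211, -0.0, 0.0]
force: [0.4, 0.3, 0.7]
finger_gap: 0.004
grasp_force: 0.0
```

```bash
cat > m.py <<'E'
from h import *
rep()
c=shot('side'); g=cv2.cvtColor(c['color'],cv2.COLOR_RGB2GRAY); hsv=cv2.cvtColor(c['color'],cv2.COLOR_RGB2HSV)
# tip of dark bar over the disc: nearest dark pixels to the camera (largest row) inside the disc outline
m=(hsv[:,:,2]<60).astype(np.uint8); u,v=proj(c,(547.3,5,67)); k=np.zeros_like(m); cv2.ellipse(k,(int(u),int(v)),(20,12),0,0,360,1,-1)
ys,xs=np.nonzero(m&k); j=ys>=ys.max()-1; print('disc px',u,v,'tip px',xs[j].mean(),ys.max())
for a in (85,90,95,100,105,110,115,120,125,130):
    f=np.radians(-140.3-a); print(a,proj(c,(547.3+42*np.cos(f),5+42*np.sin(f),90)).round(1),proj(c,(547.3+42*np.cos(f),5+42*np.sin(f),67)).round(1))
cv2.imwrite('pics/last.png',cv2.resize(c['color'][200:300,300:430],None,fx=4,fy=4)[:,:,::-1])
E
python3 m.py
```

```text
t 12.3 pos [573.2 -17.2  72.7] theta 24.3 in tool axes from dial [14.5 30.9 17.3] F tool [ 0.5 -0.1 -0.7]
disc px 354.6574858963533 244.64215234072051 tip px 354.0 254
85 [368.6 245.6] [368.1 255.1]
90 [367.1 246.2] [366.6 255.7]
95 [365.5 246.8] [365.  256.3]
100 [363.7 247.2] [363.3 256.7]
105 [362.  247.6] [361.5 257.1]
110 [360.1 247.9] [359.7 257.4]
115 [358.2 248. ] [357.9 257.6]
120 [356.3 248.1] [356.  257.6]
125 [354.4 248.1] [354.1 257.6]
130 [352.5 248. ] [352.2 257.5]
```

The force fell to zero and the tip moved to the 120° position, so it snapped. I'll back off, lift and verify.

Request:
drive_tool:
  targets: "0.03 0 0 0 0 0;0.03 0 0 0 0 0;0 0 -0.08 0 0 0;0 0 -0.12 0 0 0;0 0 -0.16 0 0 0;0.06 0 -0.16 0 0 0;0 0 0 0 0 0;0 0 0 0 0 0"

```text
t: 13.15
eef_pos: [602.1, -4.3, 204.0]
ee_rot: [0.978, 0.211, 0.001, 0.001]
force: [-0.2, 0.4, -0.7]
finger_gap: 0.005
grasp_force: 0.0
```

```bash
python3 m.py; python3 - <<'E'
from h import *
c=shot('wrist','w5.png')
print('btn',proj(c,(582.5,103,77)),'ptr120',proj(c,(547.3+42*np.cos(np.radians(99.7)),5+42*np.sin(np.radians(99.7)),90)),'c',proj(c,(547.3,5,90)))
E
```

```text
t 13.15 pos [602.1  -4.3 204. ] theta 24.3 in tool axes from dial [  46.3   31.3 -113.9] F tool [ 0.  -0.4  0.7]
disc px 354.6574858963533 244.64215234072051 tip px 354.0 254
85 [368.6 245.6] [368.1 255.1]
90 [367.1 246.2] [366.6 255.7]
95 [365.5 246.8] [365.  256.3]
100 [363.7 247.2] [363.3 256.7]
105 [362.  247.6] [361.5 257.1]
110 [360.1 247.9] [359.7 257.4]
115 [358.2 248. ] [357.9 257.6]
120 [356.3 248.1] [356.  257.6]
125 [354.4 248.1] [354.1 257.6]
130 [352.5 248. ] [352.2 257.5]
btn [179.05197182 198.30511914] ptr120 [226.56932383 282.24249626] c [280.57859103 295.16287888]
```

View pics/w5.png

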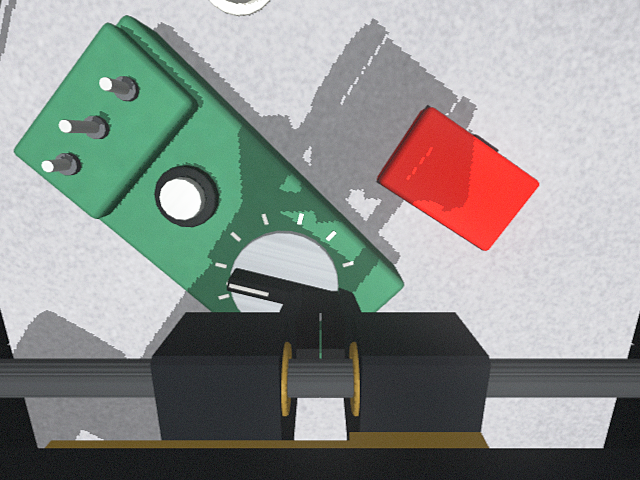

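The pointer tip is at (227,283), which matches the four-click prediction of (226.6,282.2). The button is at (182,198). Next I'll move over it and press.

Request:
drive_tool:
  targets: "0.026 -0.105 0 0 0 0;0.026 -0.105 0 0 0 0;0.026 -0.105 0 0 0 0;0.026 -0.105 0 0 0 0;0 0 0.16 0 0 0;0 0 0.16 0 0 0;0 0 0.14 0 0 0;0 0 0 0 0 0"

```text
t: 14.05
eef_pos: [575.5, 101.9, 80.6]
ee_rot: [0.978, 0.21, -0.007, -0.002]
force: [-0.7, 1.2, 0.1]
finger_gap: 0.006
grasp_force: 0.0
```

```bash
python3 -c "
from h import *
rep()"
```

```text
t 14.05 pos [575.5 101.9  80.6] theta 24.3 in tool axes from dial [ 65.7 -76.7   9. ] F tool [-0.1 -1.4 -0.1]
```

Request:
drive_tool:
  targets: "0 0 0 0 0 0;0 0 0 0 0 0"

```text
t: 14.25
eef_pos: [582.6, 101.7, 89.4]
ee_rot: [0.978, 0.21, 0.001, 0.0]
force: [0.5, -0.6, 0.5]
finger_gap: 0.004
grasp_force: 0.0
```

Request:
drive_tool:
  targets: "0 0 0.02 0 0 0;0 0 0.016 0 0 0;0 0 0.01 0 0 0;0 0 0.01 0 0 0;0 0 0.008 0 0 0;0 0 0.004 0 0 0;0 0 0.003 0 0 0;0 0 0 0 0 0"

```text
t: 15.05
eef_pos: [581.8, 101.8, 71.4]
ee_rot: [0.978, 0.21, 0.0, 0.0]
force: [-3.8, -0.1, 11.3]
finger_gap: 0.003
grasp_force: 5.6
```

11 N at z = 71.4 means the button is on its hard stop. I'll hold briefly and then lift.

Request:
drive_tool:
  targets: "0 0 0.002 0 0 0;0 0 0 0 0 0;0 0 -0.02 0 0 0;0 0 -0.04 0 0 0;0 0 -0.12 0 0 0;0 0 -0.16 0 0 0;0 0 -0.16 0 0 0;0 0 0 0 0 0"

```text
t: 15.85
eef_pos: [584.9, 101.9, 201.2]
ee_rot: [0.978, 0.21, 0.005, 0.001]
force: [1.3, 0.6, 0.9]
finger_gap: 0.005
grasp_force: 0.0
```

Request:
drive_tool:
  targets: "-0.1 0 0 0 0 0;-0.1 0.1 0 0 0 0;-0.1 0.1 0 0 0 0;0 0.1 0 0 0 0;0 0 0 0 0 0;0 0 0 0 0 0"

```text
t: 16.45
eef_pos: [543.3, 2.6, 193.8]
ee_rot: [0.978, 0.21, -0.001, -0.0]
force: [-0.4, -1.0, -0.0]
finger_gap: 0.005
grasp_force: 0.0
```

```bash
python3 - <<'E'
from h import *
rep()
a=shot('side')['color'][190:320,210:410]; b=shot('wrist')['color']
cv2.imwrite('pics/f.png',np.hstack([cv2.resize(a,(400,260)),cv2.resize(b,(347,260))])[:,:,::-1])
E
```

```text
t 16.45 pos [543.3   2.6 193.8] theta 24.2 in tool axes from dial [  -4.7    0.4 -103.8] F tool [-0.7  0.7  0. ]
```

View pics/f.png

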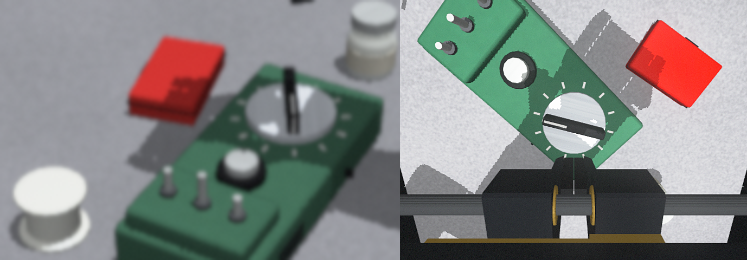

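The picture shows the bar on the four-click tick, the button up again, and nothing disturbed around the unit. Handing in.

```bash
python3 -c "
from h import *
print(job.hand_in())"
```

```text
the job is handed in; nothing more can be done
None
```

I turned the dial four clicks clockwise and pressed the start button down to its stop and released it; the bystanders in view were undisturbed, and I handed the job in at about 16.5 s, with no verdict returned.

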